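Line up the sample cup and hold the pipette over it

ROBOT

A 6-joint arm with a two-finger parallel gripper is mounted at the origin on the work surface. World frame = base frame: x ahead of the robot, y to its left, z up, the work surface at z = 0. Lengths are in m, angles in rad, forces in N, time in s.
With the tool pointing down it reaches from about 0.425 to 0.95 m from the base axis. Payload 3.5 kg.
Tool frame: the origin (TCP) lies midway between the tips of the shut fingers; the grasp point (between the pads) lies 19 mm behind it; z points along the fingers, y is the direction in which the jaws open and shut (so a half turn about z gives the same grasp; the last joint's range is limited). The gripper opens to 85 mm and grips with 20 to 120 N. Pads are 22 mm wide; open, the fingers measure 114 mm over their backs; the gripper's body (76 mm by 85 mm) begins 54 mm behind the grasp point. The pads swing forward as they close: fully open they stand 13 mm farther back than shut.
Start: joints at [-1.312, 0.286, 1.577, -0, 1.279, -0.15], TCP at [0.268, -0.619, 0.231] pointing down, gripper open.
Joint ranges: [-2.77, 2.77], [-0.9, 2.22], [0.21, 2.48], [-1.53, 4.67], [0.24, 2.81], [-2.84, 2.84]. Speed limits (rad/s): [2.79, 2.79, 3.14, 3.14, 3.14, 3.14].

INTERFACE

Orientations are given as a unit quaternion [x, y, z, w].
In Python, from plant import * gives the robot as it stands.
- The arm moves only by the shell command python3 -m jog 'ROWS' [FORCE]. ROWS is a JSON object of lists of equal length, an entry for each row: "travel": the shift along the world's x, y, z in mm, a list of three; "dr": the turn, a rotation vector about the world's x, y, z in degrees, a list of three; "jaw": the closure in counts, from 0 (fully open) to 255 (shut). In form: {"travel": [[x, y, z], ...], "dr": [[wx, wy, wz], ...], "jaw": [jaw, ...]}. A call has 1 to 5 rows; each row shifts and turns the commanded pose from where the row before left it; what a row does not reach is not made up. A row lasts 1/12 s, in which the tool goes at most 41.7 mm and 7.16 degrees, less where a joint would pass 70% of its speed; a pose out of reach is approached as far as the arm can. A call is refused whole if a number of a shift passes 41.7 or a number of a turn 7.16, either way. A call with a gripper value outside its range is refused whole. The fingers move at their own pace and stop on an object; FORCE is the grip in N (left out, the last holds). Time passes only in rows, so rows that do not move let the fingers close. It gives the time, the measured TCP pose, the force and the opening at its end, in the units of the state.
- get_state(): the state, without advancing time (a new reading comes with each control period).
- read_camera(name): name is "side" or "top" or "wrist"; returns the picture (420x560x3 uint8, red, green, blue); there is no depth.
- camera_info(name): a dict with "K" (3x3 intrinsics, pixels), "R" (3x3) and "t" (3): a world point X has camera coordinates R X + t; the wrist camera has in their place "mount" (4x4, takes a point from camera to tool coordinates, whose origin is the TCP and whose axes are the flange's). Camera axes: x right, y down, z forward; pixel columns grow to the right and rows downward; lengths in m; the calibration is good to about 2 mm. A picture is of the moment at which its call begins: read the wrist's pose just before it. camera_info takes no time and is no camera call.
- sign_off(): hands the job in, once; it reports no verdict.
The state is a dict: "time": time; "qpos": joint angles; "dq": joint speeds; "joint_efforts": joint torques, N m; "eef_pos": TCP position; "tcp_rot": TCP orientation; "contact_force": force on the tool from outside, world axes, zero at the start; "wrist_torque": the same for the moment, N m; "opening": opening from 0.0 (shut) to 1.0 (fully open).
Only numpy, scipy, OpenCV 4.12 (cv2) and the standard library are available. Lean on these libraries where they do the work, as an engineer would, in place of code of your own. Each camera call takes 0.05 s, during which the arm holds its last target. There are 200 camera calls.

TASK

Turn the sample dock's black knob a little at a time until the carriage's yellow pointer lines up with the red mark, and let go of the knob. Then take the blue pipette out of its stand, carry it over the tube rack without knocking anything, and finish still holding it still and upright with its tip hovering about a centimetre above the centre of the blue sample cup's mouth, without touching the cup or its carriage. Leave the red mark and everything else where it is.

Things in the scene. Friction and masses are not known exactly. Their poses are not given: they have to be found in the camera images.
- dock: white sample dock, fixed to the table, base 120 (x) x 240 (y) x 22 mm. Origin: centre of its underside. Its y axis is the carriage's direction of travel; the knob stands at +y 85 mm of the origin and the cup's carriage near -y 70 mm; the pointer and the red mark are on its +x side.
- knob (a joint): angle of the dock's round black knob (rad, -0.2 to 4.0), grows when turned clockwise seen from above; each radian drives the carriage 10 mm along the dock's +y (towards the knob). Stays where it is left (friction about 0.04 N m). The pointer starts 8 to 30 mm short of the mark: turn clockwise.
- knob_grip (a point): point on the knob's axis to grip it: knob 36 mm in diameter, vertical axis, from 36 to 72 mm above the table; this point is 62 mm above the table. A grey collar 50 mm in diameter lies below it up to 35 mm. Turns with the knob.
- pointer (a point): tip of the yellow pointer on the carriage (3 mm wide needle, 35 mm above the table). Axes as the dock's; it moves along the dock's y with the carriage.
- mark_centre (a point): top centre of the red mark, a tab 4 mm wide (dock y), 14 mm long, 10 mm tall on the black scale; 1 mm beyond the pointer's tip (dock +x) when aligned. Axes as the dock's. Aligned: pointer and mark at the same dock y. It is clamped: do not push it.
- cup_mouth (a point): centre of the mouth, at rim height (72 mm above the table), of the blue sample cup fixed on the carriage; cup 26 mm outside and 22 mm inside diameter at the rim, 36 mm tall. Moves with the carriage. z up.
- pipette_blue: loose pipette with a blue body, upright in the stand, about 0.06 kg. Origin: its tip (lowest point); z up along it. From the tip: clear nose to 50 mm (5 mm across at the tip, 13 at the top), blue cylinder 24 mm across to 118, collar 30 mm across to 124, button to 142 mm. In the stand the tip is 10 mm above the table. Grip it about 100 mm from the tip.
- pipette_orange: same pipette with an orange body, in the other hole of the stand. Leave it alone.
- stand: white pipette stand, fixed, 160 (x) x 70 (y) mm, plate with top at 60 mm and two 19 mm holes at x -40 and +40 mm of its origin; which pipette stands in which hole varies. Origin: centre of its underside.
- rack: blue and white tube rack, fixed, 140 (x) x 66 (y) x 75 mm, between the stand and the dock. Origin: centre of its underside. It holds the three tubes, which rise to 108 mm.
- tube_red: capped sample tube, red cap, 16 mm across at the cap, 13 mm below, 103 mm tall, loose in the rack (cap top 108 mm above the table). Origin: centre of its foot. Leave it alone.
- tube_purple: capped sample tube, purple cap, 16 mm across at the cap, 13 mm below, 103 mm tall, loose in the rack (cap top 108 mm above the table). Origin: centre of its foot. Leave it alone.
- tube_yellow: capped sample tube, yellow cap, 16 mm across at the cap, 13 mm below, 103 mm tall, loose in the rack (cap top 108 mm above the table). Origin: centre of its foot. Leave it alone.
- timer: blue timer, loose, 65 x 65 x 18 mm. Origin: centre of its underside. Leave it alone.
- reagent: reagent bottle with a blue cap, loose, 56 mm in diameter, 120 mm tall. Origin: centre of its underside. Leave it alone.

How it is judged:
On the way, in this order (a step that is already met when the one before it is completed fails the run):
1. the pointer is lined up with the red mark within 2.5 mm and the knob is released, the pipette still in its stand (y of pointer in the frame of mark_centre between -0.0025 and 0.0025 m and contact force between the fingers and knob below 0.1 N and distance of pipette_blue from where it was at the start of the episode below 0.02 m), for 0.2 s.
2. the blue pipette is lifted out, its tip more than 80 mm above the table, held in the fingers (height (world z) of pipette_blue above 0.08 m and contact force between the fingers and pipette_blue above 0.5 N), for 0.2 s.
At the end, for the whole second after the job is handed in: The program ends holding: the blue pipette is gripped, still (under 20 mm/s) and upright within 0.15 rad, its tip 3 to 20 mm above the cup's rim and within 7 mm of the mouth's centre, touching nothing of the dock, and the pointer is within 2.5 mm of the red mark (y of pointer in the frame of mark_centre between -0.0025 and 0.0025 m and horizontal distance between pipette_blue and cup_mouth below 0.007 m and z of pipette_blue in the frame of cup_mouth between 0.003 and 0.02 m and angle between pipette_blue's own z axis and vertical below 0.15 rad and linear speed of pipette_blue below 0.02 m/s and contact force between the fingers and pipette_blue above 0.5 N and contact force between pipette_blue and dock below 0.05 N); the arm keeps its last pose, push and grip.
It fails at once if a bystander (tube, orange pipette, timer or reagent bottle) is moved by more than 20 mm (distance of any of tube_red, tube_purple, tube_yellow, pipette_orange, timer, reagent from where it was at the start of the episode above 0.02 m).
It fails at once if the red mark is pushed by more than 3 mm (distance of mark_centre from where it was at the start of the episode above 0.003 m).
It fails at once if the pipette touches the dock, its carriage or the cup (over 0.3 N) (contact force between pipette_blue and dock above 0.3 N).
It also fails if it takes over 72 s, if anything falls off the work surface, if the arm or the gripper's body presses on something with over 40 N, if the wrist force passes 120 N, or if a joint passes its speed limit or range.

## Working session

There is one attempt and no reset: what is moved stays moved. The work goes in short steps, Python scripts to look and compute and a shell command to move; the robot and the scene stay as the last step left them, time stands still between calls to the robot, and variables do not carry over. Pictures are saved under pics/ and viewed, about 8 in all and at most 12, crops included, and the job is handed in when it is done.

```bash
mkdir -p pics; ls
python3 - <<'E'
from plant import *
import cv2,numpy as np
s=get_state();print({k:np.round(v,3).tolist() for k,v in s.items()})
for n in("top","side"):
    im=read_camera(n);cv2.imwrite(f"pics/{n}0.png",im[:,:,::-1]);c=camera_info(n);print(n,{k:np.round(v,4).tolist() for k,v in c.items()})
print(camera_info("wrist"))
E
```

```text
pics
{'time': 0.0, 'qpos': [-1.312, 0.287, 1.578, 0.0, 1.279, -0.15], 'dq': [0.001, -0.0, 0.0, -0.0, 0.001, 0.001], 'joint_efforts': [0.002, -40.598, -29.262, -0.0, 0.006, 0.0], 'eef_pos': [0.268, -0.619, 0.23], 'tcp_rot': [0.979, 0.203, -0.0, -0.001], 'contact_force': [-1.185, 0.043, -0.139], 'wrist_torque': [-0.041, -0.062, -0.027], 'opening': 0.998}
top {'K': [[478.1365, 0.0, 272.2037], [0.0, 478.1365, 209.2158], [0.0, 0.0, 1.0]], 'R': [[0.0164, -0.9995, 0.0276], [-0.9865, -0.0207, -0.1624], [0.1629, -0.0246, -0.9863]], 't': [-0.022, 0.5489, 0.9454]}
side {'K': [[399.9033, 0.0, 266.9078], [0.0, 399.9033, 211.1355], [0.0, 0.0, 1.0]], 'R': [[-0.7974, -0.6032, -0.0191], [-0.2926, 0.4141, -0.8619], [0.5278, -0.6817, -0.5067]], 't': [0.4631, 0.2165, 0.6578]}
{'K': array([[325.5622421 ,   0.        , 283.06420665],
       [  0.        , 325.5622421 , 206.25509419],
       [  0.        ,   0.        ,   1.        ]]), 'mount': array([[ 1.32835418e-03, -9.51416379e-01, -3.07904385e-01,
         7.95432416e-02],
       [ 9.99998946e-01,  1.08348998e-03,  9.66217723e-04,
         6.99314610e-04],
       [-5.85664052e-04, -3.07905344e-01,  9.51416815e-01,
        -1.42652643e-01],
       [ 0.00000000e+00,  0.00000000e+00,  0.00000000e+00,
         1.00000000e+00]])}
```

View pics/top0.png

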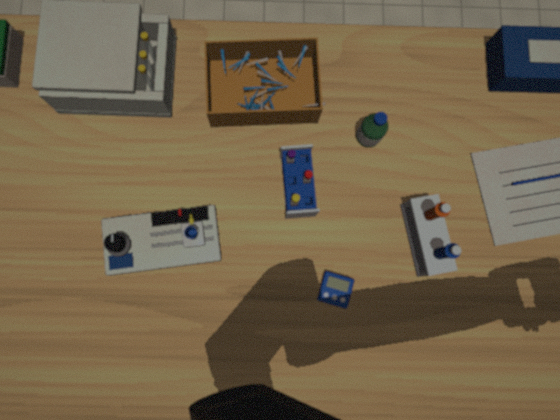

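View pics/side0.png

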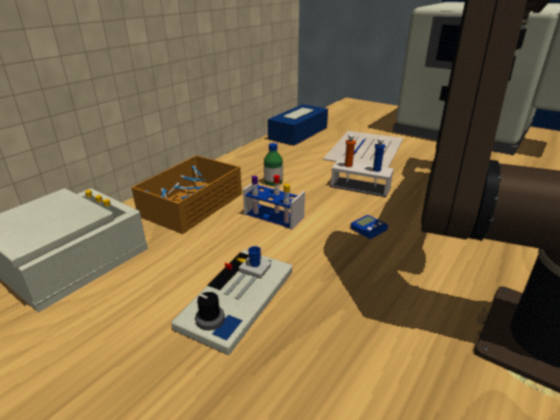

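Top view: the dock is on the left, with the knob near (116,241), red mark at (181,213), yellow pointer at (190,220) and cup at (192,232). The rack is in the middle, and the blue pipette's top is near (455,250) on the right. Side view: knob (208,303), cup (254,256), blue pipette (379,155).

```bash
cat > h.py <<'E'
from plant import *
import cv2,numpy as np
from scipy.spatial.transform import Rotation as Ro
def cam(n,s=None):
    c=camera_info(n)
    if n!="wrist": return c["K"],np.array(c["R"]),np.array(c["t"])
    T=np.eye(4);T[:3,:3]=Ro.from_quat(s["tcp_rot"]).as_matrix();T[:3,3]=s["eef_pos"]
    W=np.linalg.inv(T@c["mount"]);return c["K"],W[:3,:3],W[:3,3]
def ray(c,px):
    K,R,t=c;d=R.T@np.linalg.solve(K,[px[0],px[1],1.]);return -R.T@t,d/np.linalg.norm(d)
def onz(c,px,z):
    o,d=ray(c,px);return o+d*(z-o[2])/d[2]
def tri(c1,p1,c2,p2):
    A=[];b=[]
    for o,d in(ray(c1,p1),ray(c2,p2)):
        P=np.eye(3)-np.outer(d,d);A.append(P);b.append(P@o)
    x=np.linalg.lstsq(np.vstack(A),np.hstack(b),rcond=None)[0]
    o,d=ray(c1,p1);o2,d2=ray(c2,p2);n=np.cross(d,d2)
    return x,abs((o2-o)@n)/np.linalg.norm(n)
def proj(c,X):
    K,R,t=c;p=K@(R@np.asarray(X)+t);return p[:2]/p[2]
def blobs(im,h0,h1,smin=120,vmin=60,amin=5,roi=None):
    hsv=cv2.cvtColor(im,cv2.COLOR_RGB2HSV)
    m=cv2.inRange(hsv,(h0,smin,vmin),(h1,255,255))
    if roi: 
        k=np.zeros_like(m);k[roi[1]:roi[3],roi[0]:roi[2]]=1;m*=k
    n,_,st,ce=cv2.connectedComponentsWithStats(m)
    return [(np.round(ce[i],1).tolist(),st[i].tolist()) for i in range(1,n) if st[i,4]>=amin]
E
python3 - <<'E'
from h import *
T=cam("top");S=cam("side");np.set_printoptions(precision=4,suppress=True)
for n,a,b in[("knobtop",(116,241),(208,297)),("cup",(192,231),(255,250)),("bluebtn",(456,249),(380,143)),("orangebtn",(446,209),(350,136)),("red",(181,212),(228,267)),("ycap",(295,198),(287,187)),("redcap",(308,175),(277,181))]:
    print(n,*tri(T,a,S,b))
t=cv2.imread("pics/top0.png")
print("dock corners",[onz(T,p,.022) for p in((103,219),(107,272),(219,262),(215,206))])
print("rack corners",[onz(T,p,.075) for p in((282,149),(287,214),(317,213),(312,147))])
im=t[:,:,::-1].copy()
print("red",blobs(im,0,8,130,80,3,(90,190,230,280)));print("red",blobs(im,172,180,130,80,3,(90,190,230,280)));print("yel",blobs(im,22,35,130,80,3,(90,190,230,280)))
a=cv2.resize(t[195:285,95:235],None,fx=5.6,fy=5.6,interpolation=cv2.INTER_CUBIC)
cv2.imwrite("pics/c1.png",a)
E
```

```text
knobtop [0.476  0.299  0.0656] 0.0018463726954309004
cup [0.4975 0.1483 0.0651] 0.00186911123023016
bluebtn [ 0.4653 -0.3557  0.1353] 0.0012977792842967539
orangebtn [ 0.5417 -0.3347  0.1457] 0.00413797173466809
red [0.5431 0.1799 0.0218] 6.179588857073195e-06
ycap [ 0.5624 -0.0554  0.0998] 0.0023799894004681937
redcap [ 0.6111 -0.0819  0.0912] 0.0031293430166783177
dock corners [array([0.5248, 0.3415, 0.022 ]), array([0.4151, 0.3253, 0.022 ]), array([0.4396, 0.0964, 0.022 ]), array([0.5574, 0.1089, 0.022 ])]
rack corners [array([ 0.6699, -0.0291,  0.075 ]), array([ 0.5352, -0.0409,  0.075 ]), array([ 0.5384, -0.1012,  0.075 ]), array([ 0.6757, -0.0908,  0.075 ])]
red [([179.2, 211.7], [178, 209, 3, 7, 18])]
red []
yel [([190.8, 219.2], [189, 215, 5, 9, 29])]
```

View pics/c1.png

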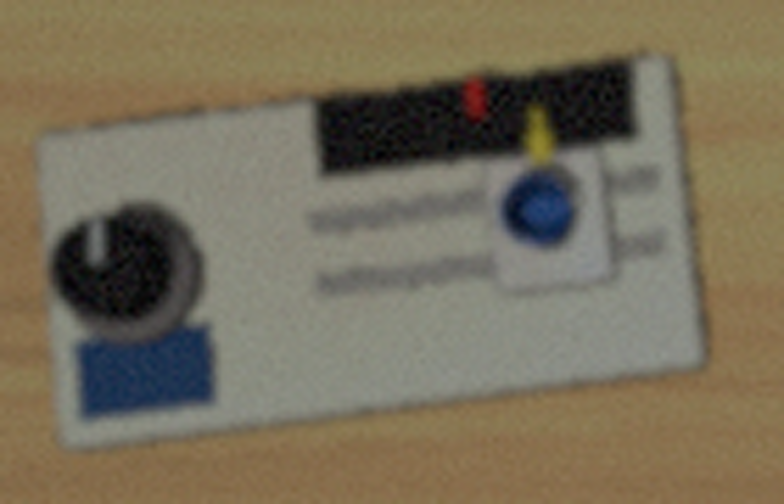

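Zoomed dock view: the pointer tip is at about (190.9,214.3) and the mark at (179.8,212.5) in full-image pixels. That puts the pointer about 21 mm short. Dock yaw is about +7°. I'm moving above the knob, with the wrist pre-rotated to leave room for clockwise turning.

```bash
python3 -m jog '{"travel":[[22,28,0],[22,28,0],[22,28,0],[22,28,0],[22,28,0]],"dr":[[0,0,3.6],[0,0,3.6],[0,0,3.6],[0,0,3.6],[0,0,3.6]],"jaw":[0,0,0,0,0]}' >/dev/null
python3 -m jog '{"travel":[[22,28,0],[22,28,0],[22,28,0],[22,28,0],[22,28,0]],"dr":[[0,0,3.6],[0,0,3.6],[0,0,3.6],[0,0,3.6],[0,0,3.6]],"jaw":[0,0,0,0,0]}' >/dev/null
python3 -m jog '{"travel":[[22,28,0],[22,28,0],[22,28,0],[22,28,0],[22,28,0]],"dr":[[0,0,3.6],[0,0,3.6],[0,0,3.6],[0,0,3.6],[0,0,3.6]],"jaw":[0,0,0,0,0]}' 
python3 -m jog '{"travel":[[-8,33,0],[-8,33,0],[-8,33,0],[-8,33,0],[-8,33,0]],"dr":[[0,0,3.6],[0,0,3.6],[0,0,3.6],[0,0,3.6],[0,0,3.6]],"jaw":[0,0,0,0,0]}' >/dev/null
python3 -m jog '{"travel":[[-8,33,0],[-8,33,0],[-8,33,0],[-8,33,0],[-8,33,0]],"dr":[[0,0,3.6],[0,0,3.6],[0,0,3.6],[0,0,3.6],[0,0,3.6]],"jaw":[0,0,0,0,0]}' >/dev/null
python3 -m jog '{"travel":[[-8,33,0],[-8,33,0],[-8,33,0],[-8,33,0],[-8,33,0]],"dr":[[0,0,3.6],[0,0,3.6],[0,0,3.6],[0,0,3.6],[0,0,3.6]],"jaw":[0,0,0,0,0]}' 
python3 -m jog '{"travel":[[0,0,0],[0,0,0]],"dr":[[0,0,0],[0,0,0]],"jaw":[0,0]}'
python3 - <<'E'
from h import *
s=get_state();np.set_printoptions(precision=4,suppress=True);print(s["qpos"],s["eef_pos"],s["tcp_rot"],s["contact_force"])
im=read_camera("wrist");cv2.imwrite("pics/w1.png",im[:,:,::-1])
W=cam("wrist",s)
print(proj(W,[.476,.299,.072]),proj(W,[.4975,.148,.072]))
E
```

```text
time: 1.35
eef_pos: [0.5989, -0.1976, 0.2308]
tcp_rot: [0.779, 0.627, -0.0, -0.0]
contact_force: [0.4, -0.7, -0.3]
opening: 0.999
time: 2.6
eef_pos: [0.4773, 0.2971, 0.2309]
tcp_rot: [0.41, 0.912, -0.0, -0.0]
contact_force: [0.1, -1.3, -0.1]
opening: 0.996
time: 2.77
eef_pos: [0.4773, 0.297, 0.2307]
tcp_rot: [0.41, 0.912, -0.001, -0.0]
contact_force: [0.3, -0.2, -0.1]
opening: 1.001
[ 0.3763  0.0398  1.8571 -0.0003  1.2458 -0.3497] [0.4773 0.297  0.2307] [ 0.4099  0.9121 -0.0005 -0.0003] [ 0.2563 -0.2089 -0.1286]
[283.2167 184.3229] [204.5683 299.4689]
```

View pics/w1.png

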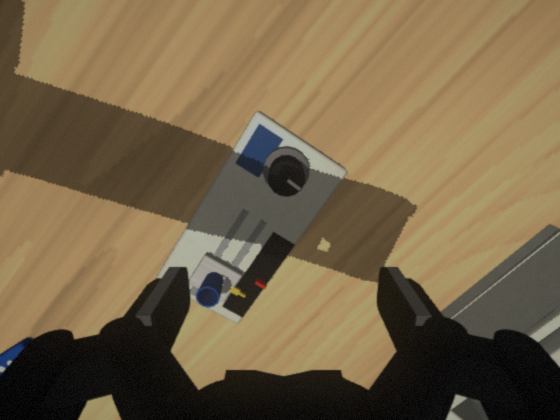

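Wrist view: the knob is at about (287,178), pointer (238,293), mark (261,285) and cup (209,287). This matches the first estimate. Next I'll measure more precisely.

Run:
```python
from h import *
np.set_printoptions(precision=4,suppress=True)
s=get_state();W=cam("wrist",s);T=cam("top");S=cam("side")
im=cv2.imread("pics/w1.png")[:,:,::-1].copy();tp=cv2.imread("pics/top0.png")[:,:,::-1].copy()
def dark(im,roi,v):
    x0,y0,x1,y1=roi;g=cv2.cvtColor(im,cv2.COLOR_RGB2HSV)[y0:y1,x0:x1]
    m=((g[...,2]<v)&(g[...,1]<255)).astype(np.uint8);m=cv2.morphologyEx(m,cv2.MORPH_CLOSE,np.ones((3,3)))
    c=max(cv2.findContours(m,0,2)[0],key=cv2.contourArea);(x,y),r=cv2.minEnclosingCircle(c);print(cv2.boundingRect(c),cv2.contourArea(c));return (x+x0,y+y0),r
for v in(30,40,50):
    print(v,"wrist",dark(im,(255,140,320,205),v),"top",dark(tp,(98,222,136,258),v))
print("wrist red",blobs(im,0,8,130,60,3,(180,240,300,330)),blobs(im,172,180,130,60,3,(180,240,300,330)),"yel",blobs(im,20,35,130,60,3,(180,240,300,330)),"blue",blobs(im,105,125,130,40,20,(180,240,300,330)))
cv2.imwrite("pics/c2.png",np.hstack([cv2.resize(im[140:210,250:320],(400,400),interpolation=2),cv2.resize(im[255:325,190:260+10-10],(400,400),interpolation=2)])[:,:,::-1])
```

```text
(13, 26, 36, 30) 605.0
(7, 12, 20, 18) 194.0
30 wrist ((285.8185844421387, 177.78318405151367), 17.9560489654541) top ((114.75, 242.8125), 9.783895492553711)
(12, 16, 38, 40) 1019.0
(7, 11, 21, 19) 236.0
40 wrist ((286.0, 175.5), 19.9061279296875) top ((115.0, 241.5), 10.547611236572266)
(0, 15, 52, 41) 1191.0
(7, 11, 21, 19) 265.0
50 wrist ((280.41463470458984, 171.31097602844238), 26.44540023803711) top ((115.5, 241.0), 11.236202239990234)
wrist red [([259.9, 283.2], [254, 278, 12, 11, 86])] [] yel [([237.3, 291.8], [230, 287, 16, 11, 100])] blue [([209.4, 291.5], [197, 287, 22, 16, 67])]
```

View pics/c2.png

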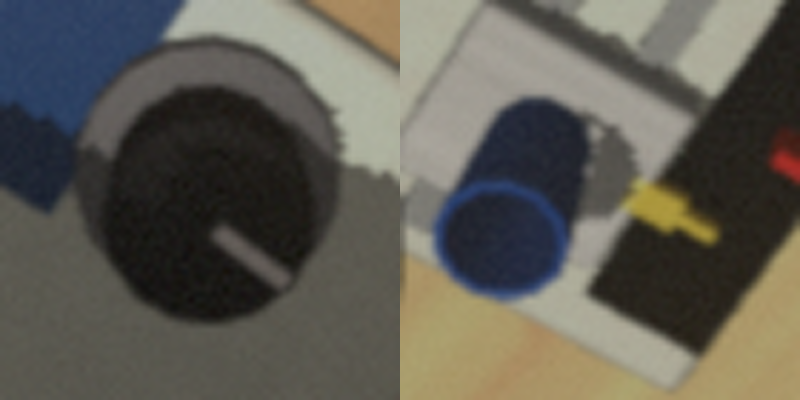

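Crops: the knob's top disc is centred at (286.4,178.9) and the cup rim ring at (207.9,297.0). The pointer tip is near (245.5,296).

Run:
```python
from h import *
np.set_printoptions(precision=4,suppress=True)
s=get_state();W=cam("wrist",s);T=cam("top");S=cam("side")
K=(286.4,178.9);C=(207.9,297.)
print("knob tri",tri(W,K,T,(114.6,242.6)),"onz",onz(W,K,.072),onz(T,(114.6,242.6),.072))
print("cup tri",tri(W,C,T,(191.4,231.8)),"onz",onz(W,C,.072),onz(T,(191.4,231.8),.072))
for nm,c,r,y in(("W",W,(259.9,283.2),(241,293.8)),("T",T,(179.5,212.),(190.9,216.))):
    a=onz(c,r,.035);b=onz(c,y,.035);u=np.array([-.122,.9925]);print(nm,a,b,(a-b)[:2]@u)
```

```text
knob tri (array([0.4745, 0.3021, 0.0632]), np.float64(0.00445588338101416)) onz [0.4753 0.3038 0.072 ] [0.4715 0.299  0.072 ]
cup tri (array([0.4977, 0.1496, 0.0692]), np.float64(0.0030273271187185495)) onz [0.4985 0.1516 0.072 ] [0.4959 0.149  0.072 ]
W [0.5419 0.1826 0.035 ] [0.5343 0.1565 0.035 ] 0.024927582269420104
T [0.541  0.1808 0.035 ] [0.533  0.1568 0.035 ] 0.022827174904711343
```

```bash
python3 -m jog '{"travel":[[-2,2,-35],[-2,2,-35],[0,0.5,-35],[0,0,-35],[0,0,-20]],"dr":[[0,0,0],[0,0,0],[0,0,0],[0,0,0],[0,0,0]],"jaw":[0,0,0,0,0]}' 20
python3 -m jog '{"travel":[[0,0,-16],[0,0,-12],[0,0,0],[0,0,0],[0,0,0]],"dr":[[0,0,0],[0,0,0],[0,0,0],[0,0,0],[0,0,0]],"jaw":[0,0,120,140,255]}' 20
python3 -m jog '{"travel":[[0,0,0],[0,0,0],[0,0,0],[0,0,0],[0,0,0]],"dr":[[0,0,0],[0,0,0],[0,0,0],[0,0,0],[0,0,0]],"jaw":[255,255,255,255,255]}' 20
```

```text
time: 3.23
eef_pos: [0.4723, 0.2976, 0.0669]
tcp_rot: [0.413, 0.911, -0.002, -0.002]
contact_force: [-0.7, -0.2, 0.2]
opening: 0.998
time: 3.65
eef_pos: [0.4756, 0.3001, 0.0447]
tcp_rot: [0.412, 0.911, 0.001, 0.001]
contact_force: [-0.6, -0.9, 0.5]
opening: 0.602
time: 4.07
eef_pos: [0.4769, 0.3014, 0.0457]
tcp_rot: [0.411, 0.911, 0.003, 0.002]
contact_force: [5.1, 2.6, 4.6]
opening: 0.411
```

The knob is gripped (opening 35 mm), and the arm has been pulled 3 mm in +x. I'll correct for that and turn clockwise.

```bash
python3 -m jog '{"travel":[[3,0.5,0],[0,0,0],[0,0,0],[0,0,0],[0,0,0]],"dr":[[0,0,-3],[0,0,-6],[0,0,-7],[0,0,-7],[0,0,-7]],"jaw":[255,255,255,255,255]}' 20
python3 -m jog '{"travel":[[0,0,0],[0,0,0],[0,0,0],[0,0,0],[0,0,0]],"dr":[[0,0,-7],[0,0,-7],[0,0,-7],[0,0,-7],[0,0,-2]],"jaw":[255,255,255,255,255]}' 20
python3 -m jog '{"travel":[[0,0,0],[0,0,0],[0,0,0]],"dr":[[0,0,0],[0,0,0],[0,0,0]],"jaw":[255,255,255]}' 20
python3 - <<'E'
from h import *
np.set_printoptions(precision=4,suppress=True)
T=cam("top");tp=read_camera("top");print(get_state()["qpos"])
roi=(150,195,230,240)
r=blobs(tp,0,8,130,80,3,roi);y=blobs(tp,22,35,130,80,3,roi);print(r,y)
a=onz(T,r[0][0],.035);b=onz(T,y[0][0],.035);print(a,b,(a-b)[:2]@[-.122,.9925])
cv2.imwrite("pics/t2.png",cv2.resize(tp[185:275,95:235],None,fx=5.6,fy=5.6,interpolation=2)[:,:,::-1])
E
```

```text
time: 4.48
eef_pos: [0.4748, 0.3003, 0.0455]
tcp_rot: [0.635, 0.773, -0.004, -0.002]
contact_force: [-11.4, -2.9, 19.2]
opening: 0.415
time: 4.9
eef_pos: [0.4721, 0.3004, 0.0455]
tcp_rot: [0.813, 0.582, -0.007, -0.003]
contact_force: [-18.0, -1.7, 24.0]
opening: 0.408
time: 5.15
eef_pos: [0.4721, 0.3004, 0.0455]
tcp_rot: [0.812, 0.584, -0.007, -0.003]
contact_force: [-17.3, -2.7, 23.1]
opening: 0.41
[0.3845 0.2714 1.9711 0.0025 0.9144 0.7062]
[([179.1, 211.5], [178, 209, 3, 7, 15])] [([185.6, 219.3], [184, 215, 5, 8, 25])]
[0.542  0.1816 0.035 ] [0.5259 0.1674 0.035 ] 0.012133888868862477
```

View pics/t2.png

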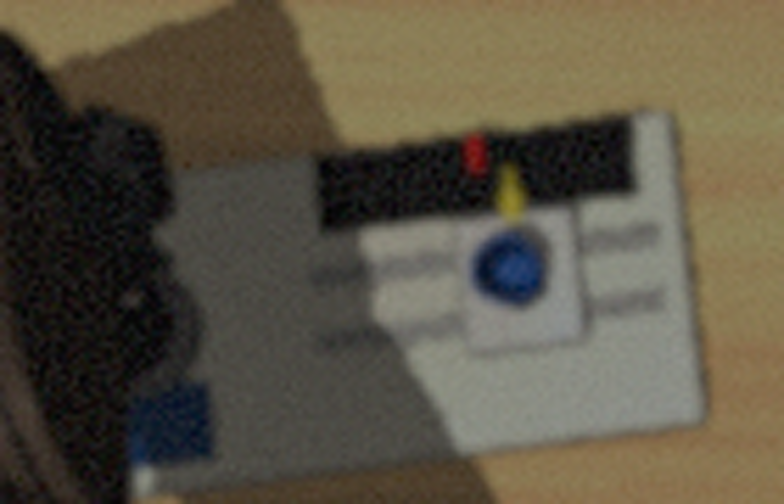

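The pointer has moved about 10.3 mm and has about 12 mm to go: mark at (179.5,212), pointer at (185.8,217). The two grip poses put the true knob axis near (0.4737, 0.305), so I'll release, re-centre and turn the rest.

```bash
python3 -m jog '{"travel":[[0,0,0],[0,0,2],[-2.6,3.5,0],[0,0,0],[0,0,0]],"dr":[[0,0,0],[0,0,0],[0,0,0],[0,0,0],[0,0,0]],"jaw":[90,90,90,90,90]}' 20
python3 -m jog '{"travel":[[0,0,0],[0,0,0],[0,0,0],[0,0,0],[0,0,0]],"dr":[[0,0,0],[0,0,0],[0,0,0],[0,0,0],[0,0,0]],"jaw":[255,255,255,255,255]}' 20
python3 -m jog '{"travel":[[0,0,0],[0,0,0],[0,0,0],[0,0,0],[0,0,0]],"dr":[[0,0,-3],[0,0,-6],[0,0,-7],[0,0,-7],[0,0,-7]],"jaw":[255,255,255,255,255]}' 20
python3 -m jog '{"travel":[[0,0,0],[0,0,0],[0,0,0],[0,0,0],[0,0,0]],"dr":[[0,0,-7],[0,0,-7],[0,0,-7],[0,0,-3],[0,0,0]],"jaw":[255,255,255,255,255]}' 20
python3 -m jog '{"travel":[[0,0,0],[0,0,0]],"dr":[[0,0,0],[0,0,0]],"jaw":[255,255]}' 20
python3 - <<'E'
from h import *
np.set_printoptions(precision=4,suppress=True)
T=cam("top");tp=read_camera("top");print(get_state()["qpos"])
roi=(150,195,230,240)
r=blobs(tp,0,8,130,80,3,roi);y=blobs(tp,22,35,130,80,3,roi);print(r,y)
a=onz(T,r[0][0],.035);b=onz(T,y[0][0],.035);print(a,b,(a-b)[:2]@[-.122,.9925])
E
```

```text
time: 5.62
eef_pos: [0.4743, 0.304, 0.0448]
tcp_rot: [0.812, 0.584, -0.001, -0.0]
contact_force: [0.2, -0.3, -0.5]
opening: 0.65
time: 6.03
eef_pos: [0.4733, 0.3044, 0.0452]
tcp_rot: [0.812, 0.583, -0.002, -0.001]
contact_force: [-5.4, 1.6, 4.2]
opening: 0.414
time: 6.45
eef_pos: [0.4728, 0.3046, 0.0452]
tcp_rot: [0.937, 0.351, -0.002, -0.001]
contact_force: [-6.4, 2.1, 3.8]
opening: 0.413
time: 6.87
eef_pos: [0.4726, 0.305, 0.0452]
tcp_rot: [0.989, 0.15, -0.003, -0.001]
contact_force: [-6.5, 3.3, 4.2]
opening: 0.415
time: 7.03
eef_pos: [0.4726, 0.305, 0.0452]
tcp_rot: [0.989, 0.151, -0.003, -0.001]
contact_force: [-6.5, 3.0, 5.4]
opening: 0.409
[0.3913 0.2722 1.9704 0.0039 0.9036 1.6567]
[([179.2, 211.8], [178, 209, 4, 7, 18])] [([180.9, 220.0], [179, 216, 5, 8, 28])]
[0.5414 0.1814 0.035 ] [0.5242 0.1771 0.035 ] 0.002208478381087995
```

```bash
python3 -m jog '{"travel":[[0,0,0],[0,0,0],[0,0,0],[0,0,0],[0,0,0]],"dr":[[0,0,-6.5],[0,0,-6.5],[0,0,0],[0,0,0],[0,0,0]],"jaw":[255,255,255,255,60]}' 20
python3 -m jog '{"travel":[[0,0,0],[0,0,0],[0,0,20],[0,0,30],[0,0,30]],"dr":[[0,0,0],[0,0,0],[0,0,0],[0,0,0],[0,0,0]],"jaw":[60,60,60,60,60]}' 20
python3 -m jog '{"travel":[[12,-35,10],[12,-35,0],[12,-35,0],[0,0,0],[0,0,0]],"dr":[[0,0,0],[0,0,0],[0,0,0],[0,0,0],[0,0,0]],"jaw":[60,60,60,60,60]}' 20
python3 - <<'E'
from h import *
np.set_printoptions(precision=4,suppress=True)
s=get_state();im=read_camera("wrist");W=cam("wrist",s);cv2.imwrite("pics/w3.png",im[:,:,::-1])
print(s["eef_pos"],s["tcp_rot"],[proj(W,x) for x in([.5414,.1814,.035],[.5,.17,.072])])
r=blobs(im,0,8,130,50,20)+blobs(im,172,180,130,50,20);y=blobs(im,20,35,150,50,20);print(r,y)
for i in r:
  for j in y:
    a=onz(W,i[0],.035);b=onz(W,j[0],.035);print(a,b,(a-b)[:2]@[-.122,.9925])
E
```

```text
time: 7.5
eef_pos: [0.4741, 0.3044, 0.045]
tcp_rot: [0.999, 0.039, -0.001, 0.0]
contact_force: [0.7, 1.0, -0.6]
opening: 0.538
time: 7.92
eef_pos: [0.4741, 0.3034, 0.1249]
tcp_rot: [0.999, 0.038, -0.001, 0.001]
contact_force: [0.6, -0.2, -0.1]
opening: 0.767
time: 8.33
eef_pos: [0.5116, 0.1974, 0.1355]
tcp_rot: [0.999, 0.037, 0.0, -0.0]
contact_force: [-0.2, 0.7, -1.1]
opening: 0.764
[0.5116 0.1974 0.1355] [ 0.9993  0.0366  0.0003 -0.    ] [array([306.0761, 171.9768]), array([320.3877, 243.0841])]
[([305.5, 167.9], [302, 158, 8, 21, 130])] [([307.3, 192.8], [302, 179, 11, 25, 177])]
[0.5445 0.1821 0.035 ] [0.5252 0.1789 0.035 ] 0.0008721224916008717
```

View pics/w3.png

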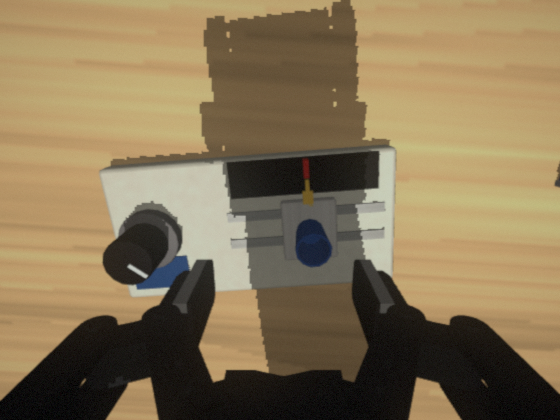

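The wrist view shows the needle directly under the red mark at about (306,170), nearly aligned. I'll check this row by row and re-derive the dock yaw.

Run:
```python
from h import *
np.set_printoptions(precision=4,suppress=True)
W=cam("wrist",get_state());im=cv2.imread("pics/w3.png")[:,:,::-1].copy()
h=cv2.cvtColor(im,cv2.COLOR_RGB2HSV);
m1=cv2.inRange(h,(0,130,50),(8,255,255));m2=cv2.inRange(h,(15,140,50),(35,255,255))
for y in range(156,206,2):
    f=lambda m:(lambda x:(round(x.mean()+300,1),len(x)) if len(x) else None)(np.where(m[y,300:316])[0])
    print(y,f(m1),f(m2))
for a,b in(((228,164),(378,152)),((230,198),(379,187)),((106,170),(392,148)),((232,217),(384,205))):
    A=onz(W,a,.025);B=onz(W,b,.025);d=A-B;print("yaw",np.arctan2(-d[0],d[1]))
cv2.imwrite("pics/c3.png",cv2.resize(im[145:215,260:350],None,fx=8,fy=8,interpolation=2)[:,:,::-1])
```

```text
156 None None
158 (np.float64(305.0), 5) None
160 (np.float64(305.5), 6) None
162 (np.float64(305.0), 7) None
164 (np.float64(305.5), 6) None
166 (np.float64(305.5), 6) None
168 (np.float64(305.5), 6) None
170 (np.float64(305.5), 6) None
172 (np.float64(306.0), 5) None
174 (np.float64(306.0), 7) None
176 (np.float64(306.0), 7) None
178 (np.float64(305.5), 4) None
180 None (np.float64(306.5), 4)
182 None (np.float64(307.0), 5)
184 None (np.float64(307.0), 5)
186 None (np.float64(307.0), 5)
188 None (np.float64(307.0), 5)
190 None (np.float64(307.5), 8)
192 None (np.float64(307.0), 11)
194 None (np.float64(307.0), 9)
196 None (np.float64(307.5), 10)
198 None (np.float64(307.5), 10)
200 None (np.float64(307.5), 10)
202 None (np.float64(308.0), 9)
204 None None
yaw 0.1564056423740496
yaw 0.15268604472791533
yaw 0.15310488270211778
yaw 0.1594805520966089
```

View pics/c3.png

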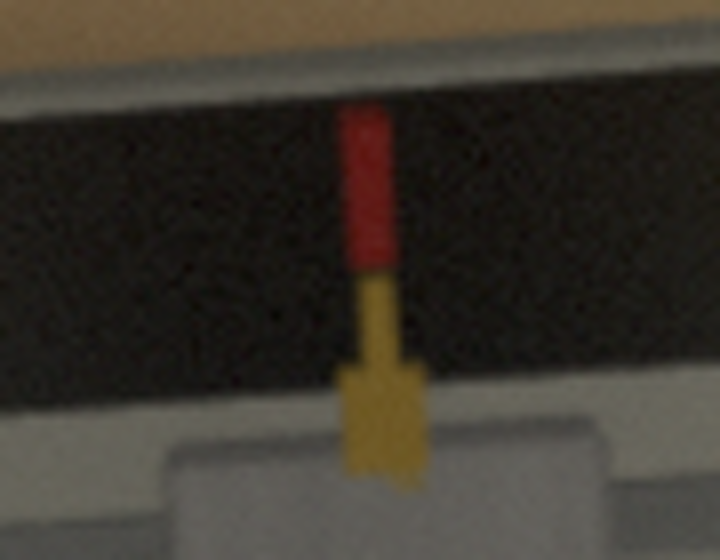

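The pointer is aligned to about 0.4 mm, with the knob released. Now I'll rise, take a second look at the cup, and go above the blue pipette.

```bash
python3 -m jog '{"travel":[[0,0,30],[0,0,40],[0,0,35],[0,0,0],[0,0,0]],"dr":[[0,0,0],[0,0,0],[0,0,0],[0,0,0],[0,0,0]],"jaw":[60,60,60,60,60]}' 20
python3 - <<'E'
from h import *
s=get_state();im=read_camera("wrist");W=cam("wrist",s);cv2.imwrite("pics/w4.png",im[:,:,::-1])
np.savez("w4.npz",K=W[0],R=W[1],t=W[2])
E
python3 -m jog '{"travel":[[13,-40,0],[13,-40,0],[13,-40,0],[13,-40,0],[13,-40,0]],"dr":[[0,0,0.7],[0,0,0.7],[0,0,0.7],[0,0,0.7],[0,0,0.7]],"jaw":[60,60,60,60,60]}' 20 >/dev/null
python3 -m jog '{"travel":[[13,-40,0],[13,-40,0],[-17,-34,0],[-17,-34,0],[-17,-34,0]],"dr":[[0,0,0.7],[0,0,0.7],[0,0,0.7],[0,0,0.7],[0,0,0.7]],"jaw":[60,60,60,0,0]}' 20
python3 -m jog '{"travel":[[-17,-34,0],[-17,-34,0],[-17,-34,0],[-17,-34,0],[-17,-34,0]],"dr":[[0,0,0.7],[0,0,0.7],[0,0,0.7],[0,0,0.7],[0,0,0.7]],"jaw":[0,0,0,0,0]}' 20 >/dev/null
python3 -m jog '{"travel":[[0,0,0],[0,0,0]],"dr":[[0,0,0],[0,0,0]],"jaw":[0,0]}' 20
python3 - <<'E'
from h import *
np.set_printoptions(precision=4,suppress=True)
s=get_state();im=read_camera("wrist");W=cam("wrist",s);cv2.imwrite("pics/w5.png",im[:,:,::-1])
np.savez("w5.npz",K=W[0],R=W[1],t=W[2]);print(s["eef_pos"],s["tcp_rot"])
z=np.load("w4.npz");W4=(z["K"],z["R"],z["t"]);p=proj(W4,[.494,.172,.072]).astype(int);q=proj(W,[.4653,-.3557,.152]).astype(int);print("cup exp",p,"pip exp",q)
a=cv2.imread("pics/w4.png")[p[1]-40:p[1]+40,p[0]-40:p[0]+40];b=im[:,:,::-1][q[1]-70:q[1]+70,q[0]-70:q[0]+70]
cv2.imwrite("pics/c5.png",np.hstack([np.clip(2.*cv2.resize(a,(400,400),interpolation=2),0,255).astype(np.uint8),cv2.resize(b,(400,400),interpolation=2)]))
E
```

```text
time: 8.8
eef_pos: [0.5119, 0.2008, 0.2434]
tcp_rot: [0.999, 0.04, 0.003, -0.001]
contact_force: [-0.4, -0.8, -0.7]
opening: 0.758
time: 9.68
eef_pos: [0.5483, -0.1806, 0.2368]
tcp_rot: [0.995, 0.1, -0.002, -0.002]
contact_force: [0.2, 0.1, -0.5]
opening: 0.999
time: 10.27
eef_pos: [0.4635, -0.3505, 0.2375]
tcp_rot: [0.992, 0.128, -0.001, -0.002]
contact_force: [0.2, 1.0, -0.1]
opening: 1.001
[ 0.4635 -0.3505  0.2375] [ 0.9917  0.1283 -0.0013 -0.0021]
cup exp [309 205] pip exp [289 212]
```

View pics/c5.png

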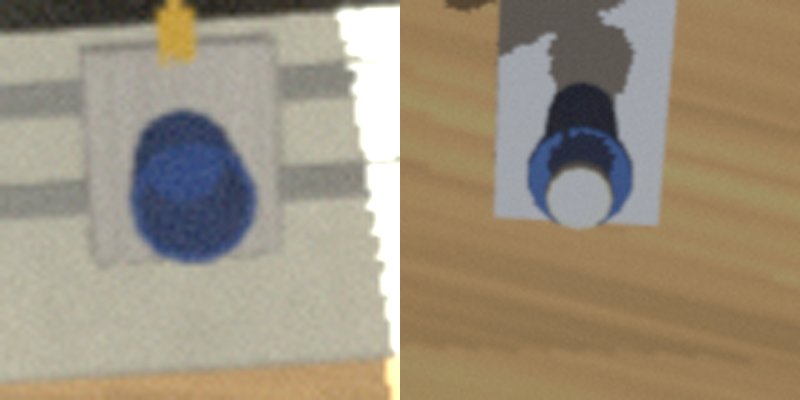

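Left crop: the cup rim is centred at about (308,205.2) in w4. Right crop: the pipette's white button is centred at (281.7,211) and its collar at (282,203.3) in w5.

Run:
```python
from h import *
np.set_printoptions(precision=4,suppress=True)
L=lambda n:(lambda z:(z["K"],z["R"],z["t"]))(np.load(n))
A=L("w4.npz");B=L("w5.npz");T=cam("top");S=cam("side")
print("cup",onz(A,(308,205.2),.072),"mark dir check")
im=cv2.imread("pics/w4.png")[:,:,::-1].copy();tp=read_camera("top");sd=read_camera("side")
bt=blobs(tp,105,125,120,50,20,(150,195,230,260));print("top cup blob",bt)
print("pip btn w",onz(B,(281.7,211),.152),"collar w",onz(B,(282,203.3),.134))
print("pip top-cam",onz(T,(456.5,249.5),.152),"tri",tri(B,(281.7,211),T,(456.5,249.5)),tri(B,(281.7,211),S,(380.5,141.5)))
a=tp[225:285,420:480];b=sd[125:185,350:410]
cv2.imwrite("pics/c6.png",np.hstack([cv2.resize(x,(390,390),interpolation=2) for x in(a,b)])[:,:,::-1])
```

```text
cup [0.4944 0.1734 0.072 ] mark dir check
top cup blob [([180.2, 233.3], [174, 228, 12, 11, 88])]
pip btn w [ 0.4652 -0.3495  0.152 ] collar w [ 0.4656 -0.3495  0.134 ]
pip top-cam [ 0.4636 -0.3494  0.152 ] tri (array([ 0.4641, -0.35  ,  0.1494]), np.float64(0.0009710769018081974)) (array([ 0.4618, -0.3503,  0.1419]), np.float64(0.00015695663061313344))
```

View pics/c6.png

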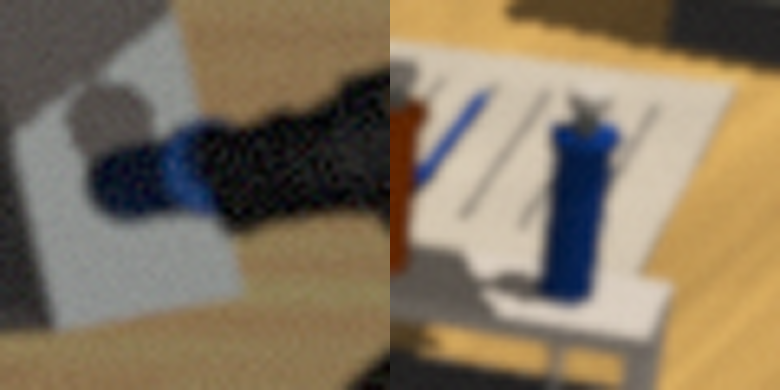

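Pipette axis is at (0.465,−0.350), with the top at about 0.15 m from the two views. Descending to grip it.

```bash
python3 -m jog '{"travel":[[1.5,1,-30],[0,0,-40],[0,0,-35],[0,0,-25],[0,0,-19]],"dr":[[0,0,0],[0,0,0],[0,0,0],[0,0,0],[0,0,0]],"jaw":[0,0,0,0,0]}' 30
python3 -m jog '{"travel":[[0,0,0],[0,0,0],[0,0,0],[0,0,0],[0,0,0]],"dr":[[0,0,0],[0,0,0],[0,0,0],[0,0,0],[0,0,0]],"jaw":[0,130,160,255,255]}' 30
python3 -m jog '{"travel":[[0,0,0],[0,0,0],[0,0,0],[0,0,0]],"dr":[[0,0,0],[0,0,0],[0,0,0],[0,0,0]],"jaw":[255,255,255,255]}' 30
```

```text
time: 10.83
eef_pos: [0.4659, -0.3459, 0.0875]
tcp_rot: [0.991, 0.131, -0.001, -0.002]
contact_force: [0.2, 0.6, -0.2]
opening: 0.998
time: 11.25
eef_pos: [0.4676, -0.35, 0.0935]
tcp_rot: [0.992, 0.13, 0.001, 0.002]
contact_force: [0.1, -0.7, -0.2]
opening: 0.455
time: 11.58
eef_pos: [0.4672, -0.3501, 0.0931]
tcp_rot: [0.992, 0.13, 0.001, 0.001]
contact_force: [-0.2, 0.0, 5.8]
opening: 0.312
```

```bash
python3 -m jog '{"travel":[[0,0,0],[0,0,0],[0,0,0],[0,0,0]],"dr":[[0,0,0],[0,0,0],[0,0,0],[0,0,0]],"jaw":[255,255,255,255]}' 30
python3 - <<'E'
from h import *
s=get_state();im=read_camera("wrist");sd=read_camera("side")
a=cv2.resize(im,(520,390));b=cv2.resize(sd[110:190,350:407],(278,390),interpolation=2)
cv2.imwrite("pics/c7.png",np.hstack([a,b])[:,:,::-1])
E
```

```text
time: 11.92
eef_pos: [0.4672, -0.3501, 0.0931]
tcp_rot: [0.992, 0.13, 0.001, 0.001]
contact_force: [-0.2, 1.2, 5.5]
opening: 0.315
```

View pics/c7.png

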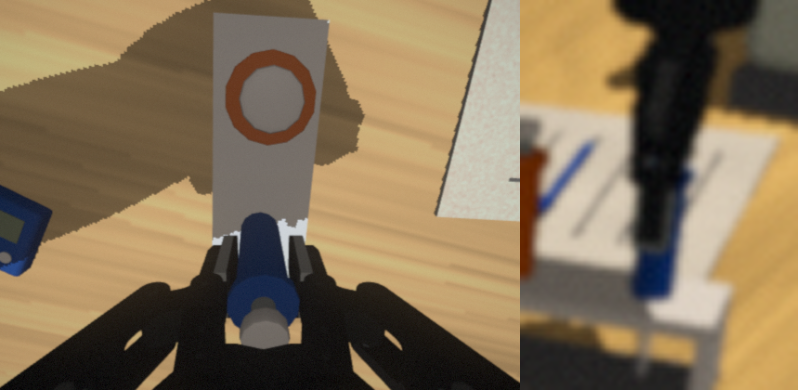

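The grip on the blue body looks square, and the orange pipette is untouched. Lifting straight up.

```bash
python3 -m jog '{"travel":[[0,0,10],[0,0,20],[0,0,25],[0,0,25],[0,0,25]],"dr":[[0,0,0],[0,0,0],[0,0,0],[0,0,0],[0,0,0]],"jaw":[255,255,255,255,255]}' 30
python3 -m jog '{"travel":[[0,0,25],[0,0,20],[0,0,10],[0,0,0],[0,0,0]],"dr":[[0,0,0],[0,0,0],[0,0,0],[0,0,0],[0,0,0]],"jaw":[255,255,255,255,255]}' 30
python3 - <<'E'
from h import *
s=get_state();im=read_camera("wrist");sd=read_camera("side")
a=cv2.resize(im,(520,390));b=cv2.resize(sd[60:190,330:423],(279,390),interpolation=2)
cv2.imwrite("pics/c8.png",np.hstack([a,b])[:,:,::-1])
E
```

```text
time: 12.43
eef_pos: [0.4658, -0.3488, 0.1971]
tcp_rot: [0.992, 0.13, -0.0, -0.001]
contact_force: [-0.2, -0.5, -0.5]
opening: 0.314
time: 12.85
eef_pos: [0.4661, -0.3491, 0.2509]
tcp_rot: [0.992, 0.13, -0.0, -0.0]
contact_force: [-0.7, -0.3, -0.8]
opening: 0.31
```

View pics/c8.png

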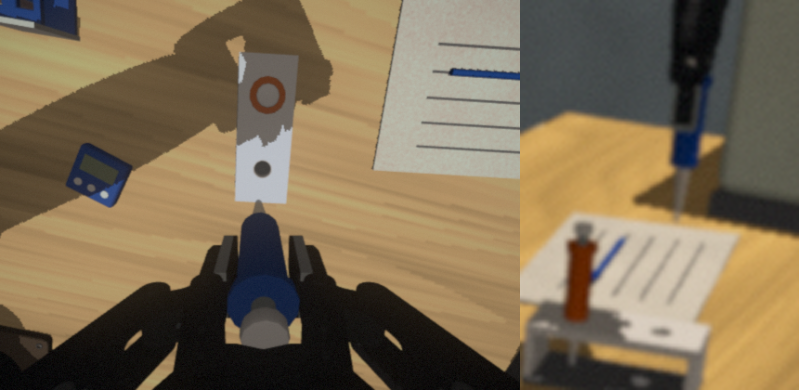

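The pipette is out of the stand and upright. Its tip is at about (279,219) in the wrist image and (382,134) in the side image. That was the 12th and last picture, so everything from here is numeric.

```bash
python3 - <<'E'
from h import *
np.set_printoptions(precision=4,suppress=True)
s=get_state();W=cam("wrist",s);S=cam("side");e=s["eef_pos"];print(e)
print("tri",tri(W,(279,218),S,(382.2,133.5)))
for z in(.16,.168,.176):print(z,onz(W,(279,218),z)-e)
E
python3 -m jog '{"travel":[[8,16,4],[12,25,4],[14,28,0],[14,28,0],[14,28,0]],"dr":[[0,0,0],[0,0,0],[0,0,0],[0,0,0],[0,0,0]],"jaw":[255,255,255,255,255]}' 30
python3 -m jog '{"travel":[[14,28,0],[14,28,0],[14,28,0],[14,28,0],[14,28,0]],"dr":[[0,0,0],[0,0,0],[0,0,0],[0,0,0],[0,0,0]],"jaw":[255,255,255,255,255]}' 30
python3 -m jog '{"travel":[[0,22,0],[-10,22,0],[-12,27,0],[-12,27,0],[-12,27,0]],"dr":[[0,0,0],[0,0,0],[0,0,0],[0,0,0],[0,0,0]],"jaw":[255,255,255,255,255]}' 30
python3 -m jog '{"travel":[[-12,27,0],[-12,27,0],[-12,26,0],[-12,25,0],[-8,18,0]],"dr":[[0,0,0],[0,0,0],[0,0,0],[0,0,0],[0,0,0]],"jaw":[255,255,255,255,255]}' 30
python3 -m jog '{"travel":[[0,0,0],[0,0,0],[0,0,0]],"dr":[[0,0,0],[0,0,0],[0,0,0]],"jaw":[255,255,255]}' 30
```

```text
[ 0.4656 -0.3485  0.249 ]
tri (array([ 0.4605, -0.3476,  0.1648]), np.float64(0.0030715605228505793))
0.16 [-0.0053  0.0012 -0.089 ]
0.168 [-0.0025  0.0018 -0.081 ]
0.176 [ 0.0004  0.0025 -0.073 ]
time: 13.37
eef_pos: [0.528, -0.2227, 0.257]
tcp_rot: [0.992, 0.129, -0.001, -0.001]
contact_force: [0.3, -0.4, 0.6]
opening: 0.311
time: 13.78
eef_pos: [0.598, -0.0825, 0.2568]
tcp_rot: [0.992, 0.13, -0.002, -0.001]
contact_force: [0.5, -0.3, -0.4]
opening: 0.315
time: 14.2
eef_pos: [0.5508, 0.042, 0.2568]
tcp_rot: [0.992, 0.13, -0.002, -0.001]
contact_force: [0.1, 0.9, 0.2]
opening: 0.314
time: 14.62
eef_pos: [0.4942, 0.1655, 0.257]
tcp_rot: [0.991, 0.13, -0.002, -0.0]
contact_force: [0.1, 0.2, -0.8]
opening: 0.314
time: 14.87
eef_pos: [0.4962, 0.1632, 0.2581]
tcp_rot: [0.992, 0.13, -0.001, 0.0]
contact_force: [-0.1, -0.9, -0.3]
opening: 0.315
```

```bash
python3 -m jog '{"travel":[[1,5,-10],[0,4,-20],[0,0,-20],[0,0,-10],[0,0,0]],"dr":[[0,0,0],[0,0,0],[0,0,0],[0,0,0],[0,0,0]],"jaw":[255,255,255,255,255]}' 30
python3 -m jog '{"travel":[[0,0,0],[0,0,0],[0,0,0]],"dr":[[0,0,0],[0,0,0],[0,0,0]],"jaw":[255,255,255]}' 30
python3 - <<'E'
from h import *
np.set_printoptions(precision=4,suppress=True,linewidth=200)
s=get_state();W=cam("wrist",s);e=s["eef_pos"];im=read_camera("wrist");sd=read_camera("side");tp=read_camera("top")
cv2.imwrite("pics/w9.png",im[:,:,::-1]);cv2.imwrite("pics/s9.png",sd[:,:,::-1]);cv2.imwrite("pics/t9.png",tp[:,:,::-1])
S=cam("side");print(e)
print("exp rim W",proj(W,[.4944,.1734,.072]),"tip W",proj(W,e+[-.003,.0015,-.083]))
print("exp rim S",proj(S,[.4944,.1734,.072]),"tip S",proj(S,e+[-.003,.0015,-.083]))
def asc(im,x0,x1,y0,y1,st=1):
    h=cv2.cvtColor(im,cv2.COLOR_RGB2HSV)
    for y in range(y0,y1,st):
        print(y,''.join(('B' if p[2]>75 else 'b') if 100<=p[0]<=128 and p[1]>110 else 'k' if p[2]<45 else 'Y' if 18<=p[0]<=33 and p[1]>140 else 'g' if p[2]<115 else '.' for p in h[y,x0:x1:st]))
asc(im,245,335,150,260);
asc(sd,225,285,225,275)
E
```

```text
time: 15.28
eef_pos: [0.4956, 0.1718, 0.1953]
tcp_rot: [0.992, 0.129, -0.004, 0.0]
contact_force: [-0.7, -0.5, -0.5]
opening: 0.307
time: 15.53
eef_pos: [0.4984, 0.1727, 0.2008]
tcp_rot: [0.992, 0.13, 0.001, -0.0]
contact_force: [-1.4, 0.2, 0.3]
opening: 0.311
[0.4984 0.1727 0.2008]
exp rim W [280.0451 201.7375] tip W [278.8796 218.3512]
exp rim S [247.4767 253.8396] tip S [245.7025 233.8694]
150 kkkkkkkkkkkkkkkkkkkkkkkkkkkkkkkkkkkkkYYYYYkkkkkkkkkkkkkkkkkkkkkkkkkkkkkkkkkkkkkkkkkkkkkkkk
151 kkkkkkkkkkkkkkkkkkkkkkkkkkkkkkkkkkkkkYYYYgkkkkkkkkkkkkkkkkkkkkkkkkkkkkkkkkkkkkkkkkkkkkkkkk
152 kkkkkkkkkkkkkkkkkkkkkkkkkkkkkkkkkkkkkYYYYgkkkkkkkkkkkkkkkkkkkkkkkkkkkkkkkkkkkkkkkkkkkkkkkk
153 kkkkkkkkkkkkkkkkkkkkkkkkkkkkkkkkkkkkkYYYYkkkkkkkkkkkkkkkkkkkkkkkkkkkkkkkkkkkkkkkkkkkkkkkkk
154 kkkkkkkkkkkkkkkkkkkkkkkkkkkkkkkkkkkkkYYYYkkkkkkkkkkkkkkkkkkkkkkkkkkkkkkkkkkkkkkkkkkkkkkkkk
155 kkkkkkkkkkkkkkkkkkkkkkkkkkkkkkkkkkkkkYYYYkkkkkkkkkkkkkkkkkkkkkkkkkkkkkkkkkkkkkkkkkkkkkkkkk
156 ggggkkkkkkkkkkkkkkkkkkkkkkkkkkkkkkkkgYYYYkkkkkkkkkkkkkkkkkkkkkkkkkkkkkkkkkkkkkkkkkkkkkkkkk
157 gggggggggggggkkkkkkkkkkkkkkkkkkkkkg
[... 12295 characters left out ...]
kkkkkkkkbbbbbbbbbbbbggggggggggggggggggggggg.......
265 ggggggYYYYYYYYYggggbbbbbbbbbbbggggggggggggggggggggggggggg...
266 gggggggYYYYYYYYggggbbbbbbbbbbbgggggggggggggggggggggggggggggg
267 ggggggggYYYYYYYggggbbbbbbbbbbbgggggggggggggggggggggggggggggg
268 kkggggkkkYYYYggggggbbbbbbbbbbbgggggggggggggggggggggggggggggg
269 kkkkkkkkkkkggggggggbbbbbbbbbbggggggggggggggggggggggggggggggg
270 kkkkkkkkkkkggggggggbbbbbbbbbbggggggggggggggggggggggggggggggg
271 bkbkkkkbkkggggggggggbbbbbbbbbggggggggggggggggggggggggggggggg
272 kkkkbkkkkggggggggggggbbbbbbbgggggggggggggggggggggggggggggggg
273 kbkkkkkkgggggggggggggggbbggggggggggggggggggggggggggggggggggg
274 kkkkkkkkgggggggggggggggggggggggggggggggggggggggggggggggggggg
```

In the wrist view the rim circle is centred at (279.3,201.2), against (280,201.7) predicted. The side view puts the tip at (246,237) and the rim at (247,256). They agree to about 1–2 mm, so I'm lowering to a hover about 11 mm above the rim.

```bash
python3 -m jog '{"travel":[[-1,0,-8],[0,0,-10],[0,0,-8],[0,0,-5],[0,0,-3]],"dr":[[0,0,0],[0,0,0],[0,0,0],[0,0,0],[0,0,0]],"jaw":[255,255,255,255,255]}' 30
python3 -m jog '{"travel":[[0,0,0],[0,0,0],[0,0,0],[0,0,0],[0,0,0]],"dr":[[0,0,0],[0,0,0],[0,0,0],[0,0,0],[0,0,0]],"jaw":[255,255,255,255,255]}' 30
python3 - <<'E'
from h import *
np.set_printoptions(precision=4,suppress=True,linewidth=200)
s=get_state();W=cam("wrist",s);e=s["eef_pos"];im=read_camera("wrist");sd=read_camera("side");tp=read_camera("top")
S=cam("side");print(e,s["contact_force"])
print("tip S",proj(S,e+[-.003,.0015,-.083]),"rim S",proj(S,[.4944,.1734,.072]),"rim W",proj(W,[.4944,.1734,.072]),"tip W",proj(W,e+[-.003,.0015,-.083]))
h=cv2.cvtColor(sd,cv2.COLOR_RGB2HSV)
for y in range(236,264):print(y,''.join('b' if 100<=p[0]<=128 and p[1]>110 else 'k' if p[2]<45 else 'Y' if 8<=p[0]<=33 and p[1]>140 else 'g' if p[2]<115 else '.' for p in h[y,232:264]))
g=cv2.cvtColor(im,cv2.COLOR_RGB2GRAY)
print(g[186:232:2,262:300:2])
r=blobs(im,0,8,130,50,15,(220,100,340,200));y=blobs(im,18,35,140,50,20,(220,100,340,200));print(r,y)
a=onz(W,r[0][0],.035);b=onz(W,y[0][0],.035);print((a-b)[:2]@[-.154,.988])
E
```

```text
time: 16.1
eef_pos: [0.4954, 0.1726, 0.1634]
tcp_rot: [0.992, 0.13, -0.001, 0.0]
contact_force: [0.2, 0.1, -0.3]
opening: 0.314
time: 16.52
eef_pos: [0.4967, 0.1728, 0.1658]
tcp_rot: [0.992, 0.13, 0.0, 0.0]
contact_force: [-0.6, 0.2, -0.2]
opening: 0.31
[0.4967 0.1728 0.1658] [-0.6116  0.1583 -0.2165]
tip S [247.1978 249.5788] rim S [247.4767 253.8396] rim W [280.4257 212.8305] tip W [278.8958 218.1618]
236 YYYYYYYYYYYY........YYYYYYYYYYYY
237 YYYYYYYYYYYY........Y.YYYYYYYYYY
238 YYYYYYYYYYYY........YYYYYYYYYYYY
239 YYYYYYYYYYYY........YYYYYYYYYYY.
240 YYYY.YYYYYYY........YYYYY.YYYYY.
241 YYYYYYYYYYYYY......YYYYYY.YYYY..
242 YYYYYYYYYYYYY.......YYYYYYYY....
243 YYYYYYYYYYYY............YY......
244 YYYYYYYYYYYYY.......Y.YYYY.....Y
245 YYYYYYYYYYYY.......YYYYYY.....YY
246 YYYYYYYYYYYYY.......YY........YY
247 YYYYYYYYYYYYY.......Y.......YYYY
248 YYYYYYYYYYY........Y......YYYYYY
249 YYYYYY.Y.Y...............YYYYYYY
250 YY.YYYYYY...............YYYYYYYY
251 .YYYYYYYY.gg....g.......Y.YYYYYY
252 YYYYYYYYYgggggggggg.......YYYYYY
253 YYYYYYYYkkkkbbbbbbbggg........YY
254 YYYYYYYkkbbbbbbbbbbbbbg
[... 1571 characters left out ...]
38  37  35  35  35  33  47  89  93]
 [ 95  72  45  34  38  39  48  63  63  61  45  34  37  30  33  40  55  92  97]
 [ 95  94  54  39  36  38  52  61  63  62  55  36  33  32  36  40  67  93  93]
 [ 96  97  80  44  40  40  58  61  61  61  58  37  30  34  40  66  93  92  95]
 [ 90  91  90  71  48  49  63  63  58  66  62  45  37  38  64  97  97  94  94]
 [104  99 100 100  94  67  66  67  62  62  60  58  53  71  91  92  97  91  93]
 [101 101 100 102 101  89  74  68  63  52  61  71  93  97  98  98 100 101  98]
 [101 101 100 100  90  55  43  39  36  39  36  38  50  81  97 100 100  99 101]]
[([286.1, 141.3], [283, 132, 7, 19, 110])] [([283.6, 164.1], [279, 151, 10, 25, 165])]
-1.1412154085765625e-05
```

Wrist view: the tip at (278,217) sits over the rim centre (279.3,211.5), within about 1 mm of the offset expected for that height. The pointer residual is about 0 mm and nothing is in contact. I'll settle and hand in.

```bash
python3 -m jog '{"travel":[[0,0,0],[0,0,0],[0,0,0],[0,0,0],[0,0,0]],"dr":[[0,0,0],[0,0,0],[0,0,0],[0,0,0],[0,0,0]],"jaw":[255,255,255,255,255]}' 30
python3 -c "
from plant import *
print(abs(get_state()['dq']).max()); print(sign_off())"
```

```text
time: 17.08
eef_pos: [0.4964, 0.1727, 0.1653]
tcp_rot: [0.992, 0.13, -0.0, 0.0]
contact_force: [0.4, 0.4, 0.3]
opening: 0.311
0.001882742215448741
the job is handed in; nothing more can be done
None
```

The job is handed in at about 17 s of robot time. The robot reports no verdict, so what follows is from my own last checks.

- **Knob:** I turned it clockwise in two grips, about 127° in all, moving the carriage about 22 mm, then released it. The first grip was about 5 mm off the knob's axis and loaded the wrist to roughly 29 N, so I let go, re-centred and finished the turn.
- **Pointer:** close views put it 0.4 mm from the red mark just after release and about 0 mm at the end, within the 2.5 mm allowed.
- **Pipette:** I lifted the blue pipette straight up out of the stand and carried it over the rack with its tip at about 0.17 m. It is held at 30 N, upright, over the cup.
- **Final hover:** the tip is about 1 mm off the centre of the cup mouth and about 8–11 mm above the rim. Contact force reads near zero and the arm is still.

**Disagreements:**
- The wrist and top cameras differed by 4–6 mm on the knob position.
- The side camera suggests the tip is 1–3 mm lower than the wrist-based estimate. Both heights are within the 3–20 mm limit.

I did not re-measure the tubes, timer or bottle at the end. The force readings gave no sign of a knock during the carry.

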